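# Box the vial, lower the cover and balance its weight on top

### The arm

A 6-joint arm with a two-finger parallel gripper is mounted at the origin on the work surface. World frame = base frame: x ahead of the robot, y to its left, z up, the work surface at z = 0. Lengths are in m, angles in degrees, forces in N, time in s.
With the tool pointing down it reaches from about 0.3 to 0.75 m from the base axis. Payload 8.5 kg.
Tool frame: the origin (TCP) lies at the very end of the fingers, on their centre line; the grasp point (between the pads) lies 19 mm behind it (env.hold_point_z is the distance from the TCP to the grasp point, in m); z points along the fingers, y is the line along which they close (so a half turn about z gives the same grasp; the last joint's range is limited). The gripper opens to 85 mm and grips with 20 to 120 N. Pads are 22 mm wide; open, the fingers measure 114 mm over their backs; the gripper's body (76 mm by 85 mm) begins 54 mm behind the grasp point. The pads swing forward as they close: fully open they stand 13 mm farther back than shut.
Start: joints at [-85.331, 21.807, 74.336, -0, 83.858, -12.336], TCP at [0.161, -0.526, 0.231] pointing down, gripper open.
Joint ranges: [-178.18, 178.18], [-50.72, 133.34], [12.68, 142.11], [-81.47, 261.47], [9.98, 163.14], [-165.26, 165.26]. Speed limits (degrees/s): [136.94, 136.94, 180, 180, 180, 180].

### API

Orientations are given as a 3x3 rotation matrix whose columns are the frame's x, y, z axes.
In Python, from rig import env, optics gives the robot as it stands.
- The arm moves only by the shell command python3 -m jog 'ROWS' [OPENING] [FORCE]. ROWS is JSON, a list of rows, each an object with "linear": the shift along the tool's x, y, z in units of 40 mm (1.0 is 40 mm), a list of three; "roll": the turn about the tool's z in units of 5 degrees (1.0 is 5 degrees). A call has 1 to 12 rows; each row shifts and turns the commanded pose from where the row before left it, along the tool's axes as they then stand; what a row does not reach is not made up. A row lasts 1/12 s, in which the tool goes at most 41.7 mm and 7.16 degrees, less where a joint would pass 70% of its speed; a pose out of reach is approached as far as the arm can. A call is refused whole if a number of a shift passes 1 or a number of a turn 1, either way. A call with a gripper value outside its range is refused whole. OPENING is the opening, from -1 (shut) to 1 (fully open), set as the call begins (- or left out, the last holds). The fingers move at their own pace and stop on an object; FORCE is the grip in N (left out, the last holds). Time passes only in rows, so rows that do not move let the fingers close. It gives the time, the measured TCP pose, the force, the opening and the grip force at its end, in the units of the state.
- env.observe(): the state, without advancing time (a new reading comes with each control period).
- optics.get_image(name): name is "side" or "top" or "wrist"; returns the picture (480x640x3 uint8, red, green, blue); there is no depth.
- optics.calibration(name): a dict with "fov_y" (degrees; the focal length in pixels is half the picture's height over the tangent of half this angle, whatever the lens; pixels are square), "cx", "cy" (the principal point, pixels), "T" (4x4, takes a point from camera to world coordinates). Camera axes: x right, y down, z forward; pixel columns grow to the right and rows downward; lengths in m; the calibration is good to about 2 mm. A picture is of the moment at which its call begins: read the wrist's pose just before it. calibration takes no time and is no camera call; for the wrist camera it gives the pose at the moment of the call.
- env.close_job(): hands the job in; it is judged then, once.
The state is a dict: "time_s": time; "q": joint angles; "qvel": joint speeds; "joint_efforts": joint torques, N m; "position": TCP position; "tool_rot": TCP orientation; "ft_force": force on the tool from outside, world axes, zero at the start; "wrist_torque": the same for the moment, N m; "grip_width": finger opening in m; "gripper_force": force on a finger pad.
Only numpy, scipy, OpenCV 4.12 (cv2) and the standard library are available. Lean on these libraries where they do the work, as an engineer would, in place of code of your own. Each camera call takes 0.05 s, during which the arm holds its last target. There are 200 camera calls.

### The job

Stand the small brown glass vial upright inside the plywood box, then lower the box's hinged cover gently, without letting it fall, until it is fully shut. After that lift the steel weight out of its wooden rack, set it down on the round cork pad and let go, then take it again (across its width, as fingers at its ends would foul the cheeks) and balance it level and centred on the crown of the shut cover, lengthwise between the two cheeks, so that the box stays shut. Do not drop the vial or the weight, and leave the other things on the bench where they are.

Things in the scene. Friction and masses are not known exactly. Their poses are not given: they have to be found in the camera images.
- box: open-topped plywood collecting box, fixed to the bench, 130 (its x) x 170 (its y) x 70 tall, walls and floor 6 thick, so the inside is 118 x 158. Origin: centre of its underside on the bench. z up; x points to the hinge side, where the open cover stands; y runs along the hinge. Yaw varies. Sizes in mm.
- cover (a joint): angle of the box's steel cover: 0 = fully shut, flat on the box rim; starts open at 1.65 to 1.9 rad (1.57 = upright, stop at 2.0). Friction hinge: above about 1.1 rad the cover (350 g) stays where it is left, below that it falls shut by its own weight; let go from more than about 20 mm up at the bar it lands too hard.
- cover_hinge (a point): middle of the hinge line, level with the box rim (70 above the bench), at box x = +65; the line runs along the box's y. The point turns with the cover: when shut, its axes are those of the box. Sizes in mm.
- cover_bar (a point): middle of the cover's grab bar: round steel, 10 thick, 100 long, parallel to the hinge line, 175 from it (and 4 to the cover's outer side), held 45 out from the cover's free edge, so fingers can straddle it, and it can turn between the pads. Topmost when the cover is open; when shut, 74 above the bench and 110 from the box centre towards box -x. Sizes in mm.
- cover_crown (a point): middle of the cover's crown. The cover is barrel-topped (radius 100, axis along y, 170 long, 132 across). Shut: crown 101 above the bench over the box centre, axes as the box. Two cheeks stand on it at y = -41 and +41 (6 thick, 50 long in x, tops 20 above the crown): 76 clear between them for the weight's length, no room for fingers at its ends. Sizes in mm.
- weight: plain dark steel block 60 long (its x) x 40 wide (its y) x 26 tall, 480 g, edges slightly rounded, a bright round spot on top. Origin: centre of its underside; z up. It starts in its rack. Sizes in mm.
- rack: wooden cradle fixed to the bench: base 50 (x) x 62 x 6 thick, two side boards (34 long in x, 8 thick, tops 36 above the bench) 3 off the weight's long sides and higher than it, so it can only be taken over its two ends, which stick out 13 past the boards. Origin: centre of underside; the weight lies on the base, lengthwise along x. Sizes in mm.
- pad: round cork pad fixed to the bench, 110 across, 4 thick. Origin: centre of its underside. Sizes in mm.
- vial: small brown glass vial standing upright, 24 across, 58 tall with its white cap (cap 21 across, from 46 up; the straight brown body reaches to about 41), about 35 g. Origin: centre of its underside; z up. Sizes in mm.
- jar: bystander, leave alone: clear glass jam jar with a steel twist cap, 68 across, 100 tall (mm).
- cap: bystander, leave alone: bottle cap of blue plastic, 30 across, 14 tall (mm).
- tinlid: bystander, leave alone: dented round tin lid lying flat, 72 across, 8 tall (mm).
- flask: bystander, leave alone: larger brown glass bottle with white cap and paper label, 60 across, 130 tall (not the vial) (mm).
- tape: bystander, leave alone: cardboard tape roll lying flat, 84 across, 22 tall (mm).
- driver: bystander, leave alone: screwdriver lying on the bench, about 200 long (mm).
- offcut: bystander, leave alone: wooden offcut 70 x 35 x 22 (not the weight) (mm).
Things that resemble listed ones, but are neither listed nor needed, are in the scene too. What is shaped like the vial but yellow is not meant.

How it is judged (in metres and radians):
On the way, in this order (a step that is already met when the one before it is completed fails the run):
1. the vial stands upright inside the box, released (x of vial in the frame of box between -0.055 and 0.055 m and y of vial in the frame of box between -0.075 and 0.075 m and z of vial in the frame of box below 0.02 m and angle between vial's own z axis and vertical below 0.2 rad and linear speed of vial below 0.02 m/s and contact force between the fingers and vial below 0.1 N), for 0.2 s.
2. the cover is fully shut and let go (value of joint cover below 0.03 rad and contact force between the fingers and box below 0.2 N), for 0.2 s.
3. the weight lies on the cork pad, let go (horizontal distance between weight and pad below 0.045 m and contact force between weight and pad above 1 N and contact force between the fingers and weight below 0.1 N and linear speed of weight below 0.02 m/s), for 0.2 s.
4. the weight is balanced on the crown of the shut cover, let go (value of joint cover below 0.03 rad and x of weight in the frame of cover_crown between -0.015 and 0.015 m and y of weight in the frame of cover_crown between -0.01 and 0.01 m and z of weight in the frame of cover_crown between -0.004 and 0.005 m and angle between weight's own z axis and vertical below 0.15 rad and linear speed of weight below 0.05 m/s and contact force between the fingers and weight below 0.1 N), for 0.2 s.
At the end, for the whole second after the job is handed in: The vial stands inside the box (tilt under 0.2 rad) at rest; the cover is shut (under 0.03 rad); the weight rests released on the crown between the cheeks, its centre within 15 mm of the crown line across the barrel and 10 mm of the middle along it, tilted under 0.15 rad, at rest (all of step 4 and x of vial in the frame of box between -0.055 and 0.055 m and y of vial in the frame of box between -0.075 and 0.075 m and z of vial in the frame of box below 0.02 m and angle between vial's own z axis and vertical below 0.2 rad and linear speed of vial below 0.02 m/s); the robot touches nothing.
It fails at once if the cover falls or is slammed: it closes faster than 2 rad/s (velocity of joint cover below -2 rad/s and value of joint cover below 1.2 rad).
It fails at once if the weight is dropped or thrown: faster than 0.5 m/s out of the fingers (linear speed of weight above 0.5 m/s and contact force between the fingers and weight below 0.1 N).
It fails at once if the vial is dropped or thrown: faster than 0.6 m/s out of the fingers (linear speed of vial above 0.6 m/s and contact force between the fingers and vial below 0.1 N).
It fails at once if a bystander is moved more than 30 mm (distance of any of jar, cap, tinlid, flask, tape, driver, offcut from where it was at the start of the episode above 0.03 m).
It also fails if it takes over 72 s, if anything falls off the work surface, if the arm or the gripper's body presses on something with over 40 N, if the wrist force passes 120 N, or if a joint passes its speed limit or range.

## Working session

There is one attempt and no reset: what is moved stays moved. The work goes in short steps, Python scripts to look and compute and a shell command to move; the robot and the scene stay as the last step left them, time stands still between calls to the robot, and variables do not carry over. Pictures are saved under pics/ and viewed, at most 10 in all, crops included, and the job is handed in when it is done.

```bash
ls; mkdir -p pics; python3 - <<'E'
from rig import env, optics
import cv2, numpy as np
s=env.observe(); print(s['time_s'],s['position'],s['tool_rot'],s['grip_width'],env.hold_point_z)
for n in ['side','top','wrist']:
    c=optics.calibration(n); print(n,{k:(np.round(v,4).tolist() if k=='T' else v) for k,v in c.items()})
    im=optics.get_image(n); cv2.imwrite(f'pics/{n}0.png',im[:,:,::-1])
E
```

```text
pics
0.0 [ 0.16079795 -0.52566872  0.23071905] [[ 9.56293656e-01  2.92407977e-01 -1.34549022e-04]
 [ 2.92407866e-01 -9.56292639e-01  1.42423143e-03]
 [ 2.87788393e-04 -1.40132668e-03 -9.99998977e-01]] 0.08525327457569201 0.0187
side {'fov_y': 42.67363845782244, 'cx': 321.0698475736103, 'cy': 231.37519350353062, 'T': [[-0.7479, -0.3458, 0.5666, -0.344], [-0.6633, 0.3562, -0.6582, 1.0267], [0.0258, -0.8681, -0.4958, 0.8984], [0.0, 0.0, 0.0, 1.0]]}
top {'fov_y': 45.86759306083749, 'cx': 312.0076395826988, 'cy': 239.29571162113587, 'T': [[-0.0132, -0.9838, 0.179, 0.3059], [-0.9998, 0.0155, 0.0118, -0.0526], [-0.0144, -0.1788, -0.9838, 1.4983], [0.0, 0.0, 0.0, 1.0]]}
wrist {'fov_y': 70.28702153458013, 'cx': 322.27121581650323, 'cy': 237.83962754024606, 'T': [[0.2924, -0.9133, -0.2835, 0.2337], [-0.9563, -0.2795, -0.0858, -0.5043], [-0.0009, 0.2962, -0.9551, 0.3734], [0.0, 0.0, 0.0, 1.0]]}
```

View pics/top0.png

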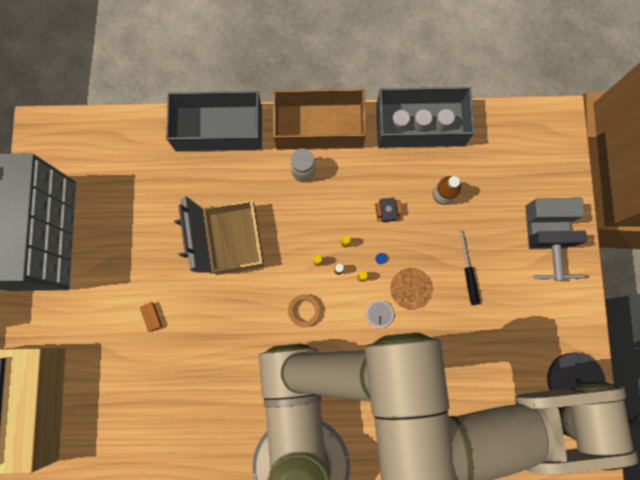

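View pics/side0.png

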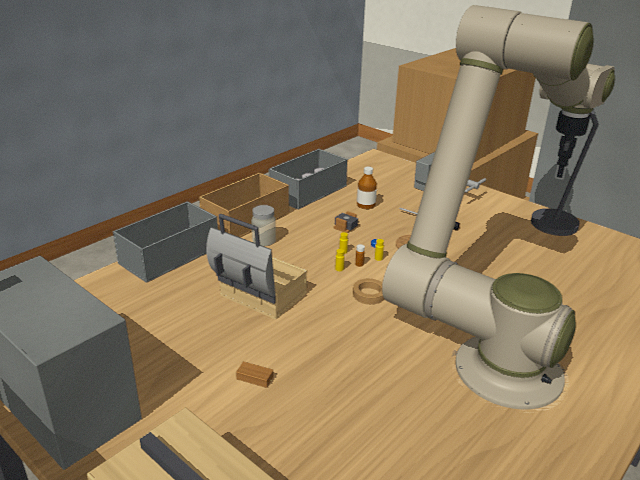

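```bash
cat > h.py <<'E'
from rig import env, optics
import cv2, numpy as np
def ray(c,u,v):
    f=240/np.tan(np.radians(c['fov_y'])/2); T=np.array(c['T'])
    d=T[:3,:3]@np.array([(u-c['cx'])/f,(v-c['cy'])/f,1.]); return T[:3,3],d/np.linalg.norm(d)
def plane(c,u,v,z):
    o,d=ray(c,u,v); return o+d*(z-o[2])/d[2]
def tri(*obs):  # (cal,u,v)...
    A=np.zeros((3,3));b=np.zeros(3);R=[]
    for c,u,v in obs:
        o,d=ray(c,u,v);P=np.eye(3)-np.outer(d,d);A+=P;b+=P@o;R.append((o,P))
    p=np.linalg.solve(A,b); return p,max(np.linalg.norm(P@(p-o)) for o,P in R)
def proj(c,p):
    f=240/np.tan(np.radians(c['fov_y'])/2); T=np.array(c['T']); q=T[:3,:3].T@(np.array(p)-T[:3,3])
    return np.array([f*q[0]/q[2]+c['cx'],f*q[1]/q[2]+c['cy']])
def shot(n,name=None):
    c=optics.calibration(n); im=optics.get_image(n)[:,:,::-1].copy()
    if name: cv2.imwrite(f'pics/{name}.png',im); np.save(f'pics/{name}.npy',c)
    return c,im
def load(n): return np.load(f'pics/{n}.npy',allow_pickle=True).item(),cv2.imread(f'pics/{n}.png')
def blobs(im,lo,hi,amin=20,roi=None):
    m=cv2.inRange(cv2.cvtColor(im,cv2.COLOR_BGR2HSV),np.array(lo),np.array(hi))
    if roi: k=np.zeros_like(m);x0,y0,x1,y1=roi;k[y0:y1,x0:x1]=255;m&=k
    n,_,st,ce=cv2.connectedComponentsWithStats(m)
    return [(np.round(ce[i],1).tolist(),st[i].tolist()) for i in range(1,n) if st[i][4]>=amin]
def go(x,y,z,yaw=None):
    """tool-frame shift in units (40mm) & turn in 5deg units; yaw = world direction of tool y, deg (mod 180)"""
    s=env.observe(); R=np.array(s['tool_rot']); p=np.array(s['position'])
    d=R.T@(np.array([x,y,z])-p)/.04
    cur=np.degrees(np.arctan2(R[1,1],R[0,1]))
    print('t',round(s['time_s'],2),'pos',np.round(p,4),'yawY',round(cur,2),'w',round(s['grip_width'],4))
    print('shift units',np.round(d,3),end=' ')
    if yaw is not None:
        t=(cur-yaw+90)%180-90; print('roll units',round(t/5,3), 'q6',round(s['q'][5],1),end='')
    print()
E
python3 - <<'E'
from h import *
for n in('top','side'): np.save(f'pics/{n}0.npy',optics.calibration(n))
c,im=load('top0'); cs,ims=load('side0')
print('white',blobs(im,(0,0,190),(180,60,255),8,(280,190,430,320)))
print('whiteS',blobs(ims,(0,0,170),(180,70,255),8,(320,220,400,280)))
for k,(u,v,z) in dict(vial=(339,268,.058),weight=(389,209,.032),pad=(411,288,.004),boxc=(233,237,.07),hinge=(206,238,.07),jar=(303,160,.1),flask=(453,182,.13),cap=(381,258,.014),tape=(305,310,.02),tin=(380,314,.008),y1=(346,240,.055),y2=(318,260,.055),y3=(363,276,.055)).items(): print(k,np.round(plane(c,u,v,z),3))
print('vial',tri((c,339,268),(cs,361,247)))
E
```

```text
white [([338.7, 267.4], [335, 264, 8, 8, 47])]
whiteS [([359.7, 247.5], [356, 244, 9, 8, 51]), ([393.3, 267.3], [384, 249, 16, 31, 333])]
vial [ 0.492 -0.103  0.058]
weight [ 0.651 -0.24   0.032]
pad [ 0.443 -0.293  0.004]
boxc [0.575 0.167 0.07 ]
hinge [0.573 0.237 0.07 ]
jar [ 0.768 -0.015  0.1  ]
flask [ 0.694 -0.389  0.13 ]
cap [ 0.523 -0.216  0.014]
tape [ 0.389 -0.014  0.02 ]
tin [ 0.376 -0.209  0.008]
y1 [ 0.565 -0.123  0.055]
y2 [ 0.514 -0.05   0.055]
y3 [ 0.471 -0.164  0.055]
vial (array([ 0.4908938 , -0.10466401,  0.05408229]), np.float64(0.0021928600543074045))
```

```bash
python3 - <<'E'
from h import *
go(.49,-.105,.23,-21)
E
```

```text
t 0.15 pos [ 0.1608 -0.5257  0.2309] yawY -72.99 w 0.085
shift units [10.946 -7.652  0.033] roll units -10.399 q6 -12.3
```

```bash
python3 -m jog '[{"linear":[0.5,-0.35,0],"roll":0},{"linear":[0.87,-0.6,0],"roll":0},{"linear":[0.87,-0.6,0],"roll":0},{"linear":[0.87,-0.6,0],"roll":0},{"linear":[0.87,-0.6,0],"roll":0},{"linear":[0.87,-0.6,0],"roll":0},{"linear":[0.87,-0.6,0],"roll":0},{"linear":[0.87,-0.6,0],"roll":0},{"linear":[0.87,-0.6,0],"roll":0},{"linear":[0.87,-0.6,0],"roll":0},{"linear":[0.87,-0.6,0],"roll":0},{"linear":[0.87,-0.6,0],"roll":0}]' && python3 -m jog '[{"linear":[0.87,-0.6,0],"roll":-0.5},{"linear":[0,0,0],"roll":-1},{"linear":[0,0,0],"roll":-1},{"linear":[0,0,0],"roll":-1},{"linear":[0,0,0],"roll":-1},{"linear":[0,0,0],"roll":-1},{"linear":[0,0,0],"roll":-1},{"linear":[0,0,0],"roll":-1},{"linear":[0,0,0],"roll":-1},{"linear":[0,0,0],"roll":-1},{"linear":[0,0,0],"roll":-1},{"linear":[0,0,0],"roll":0}]' 0.2 30; python3 - <<'E'
from h import *
shot('wrist','w1'); shot('top','top1'); shot('side','side1')
go(.491,-.105,.23,-21)
E
```

```text
time_s: 1.15
position: [0.4614, -0.1455, 0.2313]
tool_rot: [[0.956, 0.292, -0.0], [0.292, -0.956, 0.0], [-0.0, -0.0, -1.0]]
ft_force: [1.3, -1.2, -0.7]
grip_width: 0.0851
gripper_force: 0.0
time_s: 2.15
position: [0.4864, -0.1148, 0.2311]
tool_rot: [[0.347, 0.938, -0.0], [0.938, -0.347, 0.0], [0.0, -0.001, -1.0]]
ft_force: [0.8, 0.3, 0.5]
grip_width: 0.0511
gripper_force: 0.0
t 2.3 pos [ 0.4864 -0.1148  0.2312] yawY -20.65 w 0.0513
shift units [0.271 0.021 0.03 ] roll units 0.071 q6 -6.2
```

View pics/w1.png

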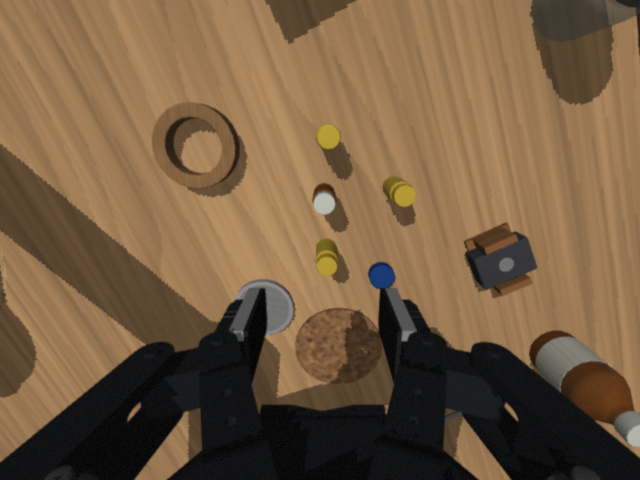

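```bash
python3 - <<'E'
from h import *
c,im=load('top0'); cs,ims=load('side0'); w,wi=load('w1')
b=blobs(wi,(0,0,150),(180,70,255),30,(300,170,350,225));print(b)
u=b[0][0]
print('vial tw',tri((c,338.7,267.4),(w,*u)),'all',tri((c,338.7,267.4),(w,*u),(cs,359.7,247.5)),'w@.058',plane(w,*u,.058),plane(c,338.7,267.4,.058))
print('spot top',blobs(im,(0,0,110),(180,70,255),4,(375,195,402,222)),'w',blobs(wi,(0,0,110),(180,70,255),20,(470,235,535,290)))
print('pad', blobs(im,(0,60,40),(14,220,200),300,(380,260,440,315)),blobs(wi,(0,60,40),(14,220,200),300,(280,300,385,390)))
for z in(.0,.004): print(plane(w,338,345,z),plane(c,411,288,z))
E
```

```text
[([323.7, 203.3], [313, 193, 22, 22, 353])]
vial tw (array([ 0.49256139, -0.10251734,  0.06938502]), np.float64(0.0003982415652160044)) all (array([ 0.49281245, -0.10444672,  0.05216375]), np.float64(0.0023891616654784583)) w@.058 [ 0.49204917 -0.10502244  0.058     ] [ 0.49379398 -0.10260155  0.058     ]
spot top [([388.4, 208.4], [386, 206, 6, 6, 30])] w [([505.9, 264.3], [500, 259, 13, 12, 115])]
pad [([411.1, 288.1], [391, 268, 41, 41, 1006])] [([336.2, 345.3], [295, 309, 87, 76, 3770])]
[ 0.44188688 -0.29421413  0.        ] [ 0.44377934 -0.29396795  0.        ]
[ 0.44264832 -0.29153994  0.004     ] [ 0.44341116 -0.2933237   0.004     ]
```

```bash
python3 - <<'E'
from h import *
go(.4925,-.1045,.010,-20.65)
E
```

```text
t 2.3 pos [ 0.4864 -0.1148  0.2312] yawY -20.65 w 0.0513
shift units [0.295 0.053 5.53 ] roll units 0.001 q6 -6.2
```

```bash
python3 -m jog '[{"linear":[0.295,0.055,0.5],"roll":0},{"linear":[0,0,0.7],"roll":0},{"linear":[0,0,0.7],"roll":0},{"linear":[0,0,0.7],"roll":0},{"linear":[0,0,0],"roll":0},{"linear":[0,0,0],"roll":0}]'; python3 - <<'E'
from h import *
w,wi=shot('wrist','w2')
b=blobs(wi,(0,0,150),(180,70,255),60,(200,100,450,400));print(b)
for x in b: print(plane(w,*x[0],.058))
c=load('top0')[0]
for x in b: print(tri((w,*x[0]),(c,338.7,267.4)))
go(.4925,-.1045,.010,-20.65)
E
```

```text
time_s: 2.8
position: [0.4924, -0.1045, 0.1271]
tool_rot: [[0.351, 0.936, -0.002], [0.936, -0.351, 0.001], [0.0, -0.002, -1.0]]
ft_force: [-0.2, -0.6, 1.0]
grip_width: 0.0515
gripper_force: 0.0
[([321.3, 252.6], [306, 238, 31, 30, 689])]
[ 0.49202064 -0.10507867  0.058     ]
(array([ 0.49290927, -0.10243113,  0.06561953]), np.float64(0.00014314075253801442))
t 2.85 pos [ 0.4932 -0.1049  0.1284] yawY -20.56 w 0.0513
shift units [ 0.003 -0.021  2.959] roll units 0.019 q6 -4.9
```

```bash
python3 -m jog '[{"linear":[0,-0.02,0.5],"roll":0},{"linear":[0,0,0.7],"roll":0},{"linear":[0,0,0.7],"roll":0},{"linear":[0,0,0.6],"roll":0},{"linear":[0,0,0.4],"roll":0},{"linear":[0,0,0],"roll":0}]' && python3 -m jog '[{"linear":[0,0,0],"roll":0},{"linear":[0,0,0],"roll":0},{"linear":[0,0,0],"roll":0},{"linear":[0,0,0],"roll":0},{"linear":[0,0,0],"roll":0},{"linear":[0,0,0],"roll":0}]' -0.6 25
```

```text
time_s: 3.35
position: [0.4918, -0.1044, 0.0105]
tool_rot: [[0.351, 0.936, -0.002], [0.936, -0.351, 0.001], [0.0, -0.002, -1.0]]
ft_force: [-0.9, 0.4, -0.3]
grip_width: 0.0513
gripper_force: 0.0
time_s: 3.85
position: [0.4931, -0.1048, 0.0133]
tool_rot: [[0.35, 0.937, 0.004], [0.937, -0.35, -0.002], [-0.0, 0.004, -1.0]]
ft_force: [-0.3, 0.7, 7.9]
grip_width: 0.0233
gripper_force: 25.9
```

```bash
python3 -m jog '[{"linear":[0,0,-0.3],"roll":0},{"linear":[0,0,-0.7],"roll":0},{"linear":[0,0,-0.8],"roll":0},{"linear":[0,0,-0.8],"roll":0},{"linear":[0,0,-0.8],"roll":0},{"linear":[0,0,-0.8],"roll":0},{"linear":[0,0,-0.6],"roll":0},{"linear":[0,0,0],"roll":0}]'; python3 - <<'E'
from h import *
go(.56,.06,.24,-20.65)
c,im=load('top0'); cv2.imwrite('pics/topbox.png',cv2.resize(im[180:300,150:290],None,fx=5,fy=5,interpolation=cv2.INTER_CUBIC))
E
```

```text
time_s: 4.52
position: [0.4935, -0.1049, 0.2093]
tool_rot: [[0.35, 0.937, 0.01], [0.937, -0.35, -0.005], [-0.001, 0.011, -1.0]]
ft_force: [0.2, -1.2, -0.3]
grip_width: 0.0232
gripper_force: 25.1
t 4.52 pos [ 0.4935 -0.1049  0.2093] yawY -20.49 w 0.0232
shift units [ 4.444  0.122 -0.77 ] roll units 0.033 q6 -5.0
```

View pics/topbox.png

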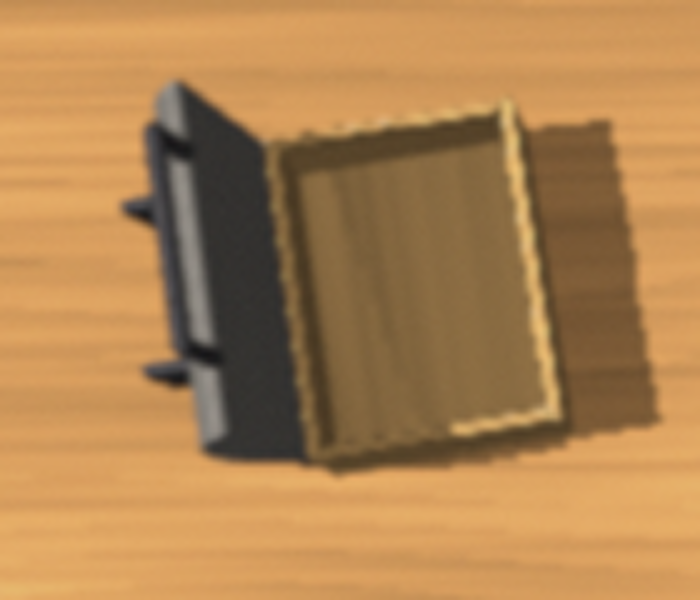

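```bash
python3 -m jog '[{"linear":[0.5,0.02,-0.1],"roll":0},{"linear":[0.8,0.02,-0.13],"roll":0},{"linear":[0.8,0.02,-0.13],"roll":0},{"linear":[0.8,0.02,-0.13],"roll":0},{"linear":[0.8,0.02,-0.13],"roll":0},{"linear":[0.74,0.02,-0.15],"roll":0},{"linear":[0,0,0],"roll":0},{"linear":[0,0,0],"roll":0}]'; python3 - <<'E'
from h import *
c,im=load('top0')
P=[plane(c,u/5+150,v/5+180,.07) for u,v in((265,142),(512,95),(562,415),(315,462))]
print(np.round(P,4)); print('mean',np.mean(P,0)); 
for i in range(4): d=P[(i+1)%4]-P[i]; print(np.linalg.norm(d),np.degrees(np.arctan2(d[1],d[0])))
shot('wrist','w3'); go(.56,.06,.24)
E
```

```text
time_s: 5.18
position: [0.5586, 0.0615, 0.2344]
tool_rot: [[0.348, 0.938, 0.001], [0.938, -0.348, -0.0], [0.0, 0.001, -1.0]]
ft_force: [-0.2, -0.3, -0.1]
grip_width: 0.0227
gripper_force: 25.1
[[0.6516 0.2461 0.07  ]
 [0.6745 0.1179 0.07  ]
 [0.5064 0.0915 0.07  ]
 [0.4842 0.217  0.07  ]]
mean [0.57918789 0.16813667 0.07      ]
0.1301645310568875 -79.85149379468494
0.17015005290166463 -171.067385202198
0.12747776078606834 100.01686381790167
0.16982136021239788 9.836950317171961
t 5.23 pos [0.5583 0.0605 0.2341] yawY -20.44 w 0.0231
shift units [ 0.003  0.046 -0.147]
```

View pics/w3.png

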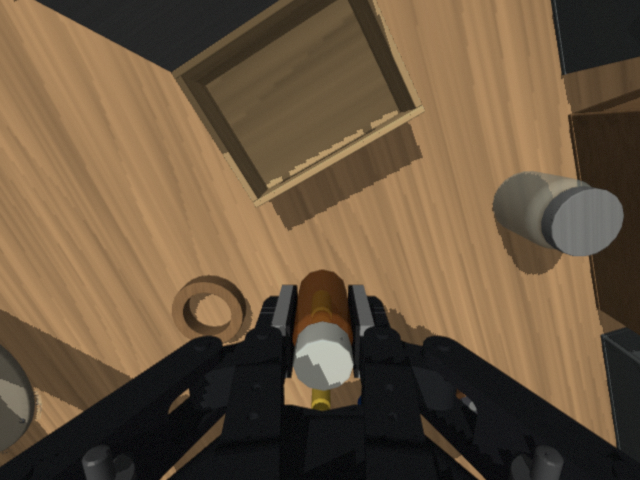

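```bash
python3 - <<'E'
from h import *
c,im=load('top0'); w,_=load('w3')
for u,v in((422,109),(260,206),(173,72)): print(plane(w,u,v,.07))
T=lambda u,v:(c,u/5+150,v/5+180)
print(tri(T(512,95),(w,422,109)),tri(T(562,415),(w,260,206)),tri(T(315,462),(w,173,72)))
E
```

```text
[0.67081787 0.11985042 0.07      ]
[0.50943167 0.09090847 0.07      ]
[0.48720378 0.21825641 0.07      ]
(array([0.67666721, 0.11944949, 0.05511023]), np.float64(0.0016438200790973667)) (array([0.50765923, 0.09112562, 0.06501106]), np.float64(0.0010385492874833559)) (array([0.48518815, 0.21904111, 0.06404494]), np.float64(0.0008735169317409025))
```

```bash
python3 -m jog '[{"linear":[0,0,0],"roll":1},{"linear":[0,0,0],"roll":1},{"linear":[0,0,0],"roll":1},{"linear":[0,0,0],"roll":1},{"linear":[0,0,0],"roll":1},{"linear":[0,0,0],"roll":1},{"linear":[0,0,0],"roll":1},{"linear":[0,0,0],"roll":1},{"linear":[0,0,0],"roll":1},{"linear":[0,0,0],"roll":1},{"linear":[0,0,0],"roll":1},{"linear":[0,0,0],"roll":0.95}]'; python3 - <<'E'
from h import *
go(.5816,.153,.020,-80.2)
w,wi=shot('wrist','w4')
E
```

```text
time_s: 6.23
position: [0.5581, 0.059, 0.234]
tool_rot: [[0.987, 0.163, -0.001], [0.163, -0.987, -0.0], [-0.001, 0.0, -1.0]]
ft_force: [0.4, -0.8, -0.1]
grip_width: 0.0236
gripper_force: 25.1
t 6.23 pos [0.5581 0.059  0.234 ] yawY -80.6 w 0.0236
shift units [ 0.967 -2.222  5.35 ] roll units -0.08 q6 74.6
```

```bash
python3 -m jog '[{"linear":[0.2,-0.45,0],"roll":0},{"linear":[0.3,-0.65,0],"roll":0},{"linear":[0.3,-0.65,0],"roll":0},{"linear":[0.17,-0.47,0],"roll":0},{"linear":[0,0,0.5],"roll":0},{"linear":[0,0,0.8],"roll":0},{"linear":[0,0,0.8],"roll":0},{"linear":[0,0,0.6],"roll":0},{"linear":[0,0,0],"roll":0},{"linear":[0,0,0],"roll":0}]'; python3 - <<'E'
from h import *
go(.5816,.153,.020,-80.2)
c,im=shot('side','side2')
cv2.imwrite('pics/s2.png',cv2.resize(im[150:330,150:390],None,fx=3,fy=3))
E
```

```text
time_s: 7.12
position: [0.5816, 0.1536, 0.126]
tool_rot: [[0.986, 0.17, -0.002], [0.17, -0.986, -0.0], [-0.002, -0.0, -1.0]]
ft_force: [-0.3, -0.5, 0.1]
grip_width: 0.023
gripper_force: 25.1
t 7.12 pos [0.5816 0.1536 0.126 ] yawY -80.24 w 0.023
shift units [0.003 0.015 2.65 ] roll units -0.007 q6 83.8
```

View pics/s2.png

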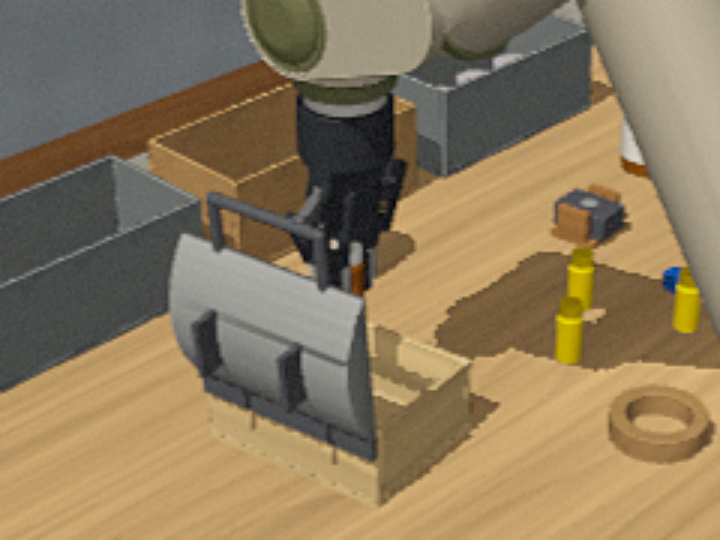

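```bash
python3 - <<'E'
from h import *
c,im=load('top0'); cs,_=load('side2')
b=tri((c,183.5,228),(cs,271/3+150,216/3+150)); print(b)
hx=np.array([-.170,.985]); print((b[0][:2]-np.array([.579,.168]))@hx)
t,ti=shot('top','top2')
cv2.imwrite('pics/t2.png',cv2.resize(ti[150:350,140:340],None,fx=3,fy=3))
E
```

```text
(array([0.56222325, 0.25093552, 0.24383087]), np.float64(0.0030548235269234813))
0.08454353584218663
```

View pics/t2.png

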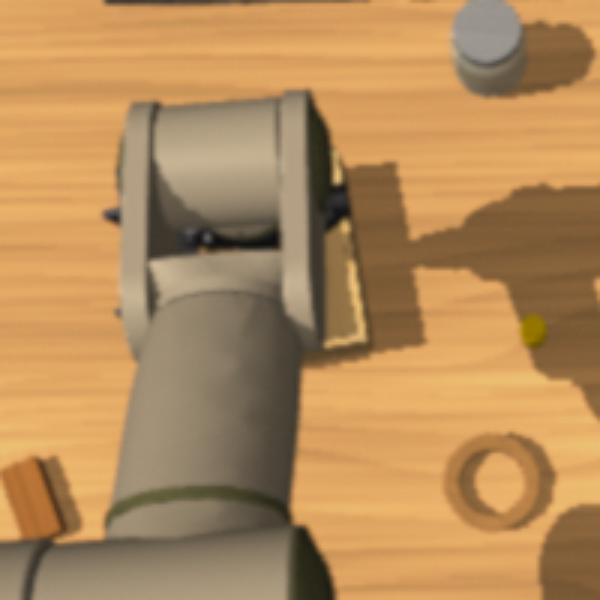

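```bash
python3 -m jog '[{"linear":[0,0.18,0.3],"roll":0},{"linear":[0,0,0.5],"roll":0},{"linear":[0,0,0.5],"roll":0},{"linear":[0,0,0.5],"roll":0},{"linear":[0,0,0.4],"roll":0},{"linear":[0,0,0.3],"roll":0},{"linear":[0,0,0],"roll":0}]' && python3 -m jog '[{"linear":[0,0,0.1],"roll":0},{"linear":[0,0,0.05],"roll":0},{"linear":[0,0,0],"roll":0}]'
```

```text
time_s: 7.8
position: [0.584, 0.1471, 0.0268]
tool_rot: [[0.985, 0.17, 0.002], [0.17, -0.985, -0.0], [0.002, 0.001, -1.0]]
ft_force: [-0.1, -0.3, -0.7]
grip_width: 0.0232
gripper_force: 25.3
time_s: 8.05
position: [0.5848, 0.147, 0.0253]
tool_rot: [[0.985, 0.17, 0.007], [0.17, -0.985, -0.001], [0.007, 0.002, -1.0]]
ft_force: [-9.0, -1.5, 27.0]
grip_width: 0.0231
gripper_force: 35.9
```

```bash
python3 -m jog '[{"linear":[0,0,-0.08],"roll":0},{"linear":[0,0,0],"roll":0},{"linear":[0,0,0],"roll":0}]'; python3 - <<'E'
from h import *
s=env.observe(); print(s['position'],s['ft_force'],s['wrist_torque'])
a=shot('wrist','w5')[1];b=shot('side','side3')[1]
cv2.imwrite('pics/ws5.png',np.hstack([cv2.resize(a[180:480,120:520],(400,300)),cv2.resize(b[170:320,180:380],(400,300))]))
E
```

```text
time_s: 8.3
position: [0.5845, 0.1473, 0.0256]
tool_rot: [[0.985, 0.17, 0.005], [0.17, -0.985, -0.0], [0.005, 0.001, -1.0]]
ft_force: [-2.4, 0.2, 13.4]
grip_width: 0.0228
gripper_force: 31.1
[0.58452107 0.14727001 0.02561419] [-2.39348974  0.24144445 13.40243752] [-0.47956847  0.20446676 -0.10339758]
```

View pics/ws5.png

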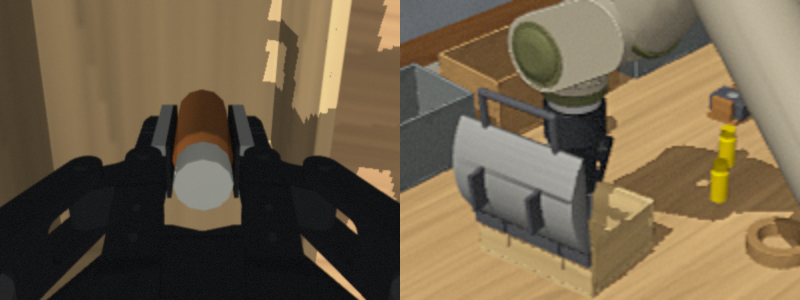

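```bash
python3 -m jog '[{"linear":[0,0,-0.06],"roll":0},{"linear":[0,0,0],"roll":0},{"linear":[0,0,0],"roll":0}]'; python3 -m jog '[{"linear":[0,0,0],"roll":0},{"linear":[0,0,0],"roll":0},{"linear":[0,0,0],"roll":0},{"linear":[0,0,0],"roll":0}]' -0.28
```

```text
time_s: 8.65
position: [0.5832, 0.1473, 0.0259]
tool_rot: [[0.986, 0.169, 0.001], [0.169, -0.986, 0.0], [0.001, 0.0, -1.0]]
ft_force: [0.9, -0.8, 1.9]
grip_width: 0.0231
gripper_force: 27.3
time_s: 8.98
position: [0.583, 0.1492, 0.0263]
tool_rot: [[0.985, 0.17, 0.001], [0.17, -0.985, 0.003], [0.001, -0.002, -1.0]]
ft_force: [-1.8, 10.0, 6.2]
grip_width: 0.0305
gripper_force: 5.2
```

```bash
python3 -m jog '[{"linear":[0,-0.06,0],"roll":0},{"linear":[0,0,0],"roll":0},{"linear":[0,0,0],"roll":0}]'; python3 - <<'E'
from h import *
s=env.observe(); print(s['position'],s['ft_force'])
w,a=shot('wrist','w6')
b=blobs(a,(0,0,150),(180,70,255),200,(270,280,380,420)); print(b,[plane(w,*x[0],.064) for x in b])
E
```

```text
time_s: 9.23
position: [0.5827, 0.1503, 0.0258]
tool_rot: [[0.985, 0.17, 0.0], [0.17, -0.985, 0.001], [0.0, -0.001, -1.0]]
ft_force: [-0.4, 5.6, 3.1]
grip_width: 0.031
gripper_force: 2.7
[0.58266024 0.15029619 0.02577213] [-0.41802346  5.61696732  3.05227325]
[] []
```

```bash
python3 -m jog '[{"linear":[0,0.02,-0.02],"roll":0},{"linear":[0,0,-0.1],"roll":0},{"linear":[0,0,-0.2],"roll":0},{"linear":[0,0,-0.3],"roll":0},{"linear":[0,0,-0.4],"roll":0},{"linear":[0,0,-0.4],"roll":0},{"linear":[0,0,-0.4],"roll":0},{"linear":[0,0,0],"roll":0}]'; python3 - <<'E'
from h import *
s=env.observe(); print(s['position'],s['ft_force'])
w,a=shot('wrist','w6')
b=blobs(a,(0,0,140),(180,70,255),100,(250,150,400,420)); print(b,[plane(w,*x[0],.064) for x in b])
print(blobs(a,(0,120,40),(14,255,220),100,(250,150,400,420)))
E
```

```text
time_s: 9.95
position: [0.5842, 0.1487, 0.102]
tool_rot: [[0.986, 0.169, 0.006], [0.169, -0.986, -0.0], [0.006, 0.001, -1.0]]
ft_force: [-0.6, -0.1, 1.1]
grip_width: 0.0309
gripper_force: 0.0
[0.58417202 0.14865051 0.10201409] [-0.57669931 -0.06625348  1.06708918]
[([323.7, 272.9], [307, 256, 35, 35, 924])] [array([0.58357561, 0.1469378 , 0.064     ])]
[([323.0, 243.3], [305, 228, 38, 39, 700])]
```

```bash
python3 -m jog '[{"linear":[0,0,-0.7],"roll":0},{"linear":[0,0,-0.9],"roll":0},{"linear":[0,0,-0.9],"roll":0},{"linear":[0,0,-0.9],"roll":0},{"linear":[0,0,-0.9],"roll":0},{"linear":[0,0,-0.6],"roll":0},{"linear":[0,0,0],"roll":0},{"linear":[0,0,0],"roll":0}]' 0.4; python3 - <<'E'
from h import *
go(.5646,.2512,.225,-80.2)
a=shot('wrist','w7')[1]; 
w=load('w7')[0]; print(proj(w,(.5646,.2512,.244)))
E
python3 -m jog '[{"linear":[0,-0.5,0],"roll":0},{"linear":[0,-0.7,0],"roll":0},{"linear":[0,-0.5,0],"roll":0},{"linear":[0,0,0],"roll":0},{"linear":[0,0,0],"roll":0}]';  python3 - <<'E'
from h import *
b=shot('wrist','w8')[1]; a=load('w7')[1]
w=load('w8')[0]; print(proj(w,(.5646,.2512,.244)))
go(.5646,.2512,.225,-80.2)
cv2.imwrite('pics/w78.png',np.hstack([a[:, :400],b[:,100:500]]))
E
```

```text
time_s: 10.67
position: [0.5829, 0.1488, 0.2945]
tool_rot: [[0.986, 0.169, 0.001], [0.169, -0.986, -0.0], [0.001, 0.0, -1.0]]
ft_force: [0.5, -0.3, -1.7]
grip_width: 0.0595
gripper_force: 0.0
t 10.67 pos [0.5829 0.1488 0.2945] yawY -80.26 w 0.0595
shift units [-0.018 -2.602  1.736] roll units -0.013 q6 83.3
[149.6898925  264.29535562]
time_s: 11.13
position: [0.5707, 0.2164, 0.2924]
tool_rot: [[0.985, 0.171, -0.004], [0.171, -0.985, -0.001], [-0.004, 0.0, -1.0]]
ft_force: [-0.1, 0.1, 1.1]
grip_width: 0.0594
gripper_force: 0.0
[262.23034653 264.23455864]
t 11.18 pos [0.571  0.2156 0.2928] yawY -80.23 w 0.0602
shift units [-0.002 -0.904  1.695] roll units -0.006 q6 89.8
```

View pics/w78.png

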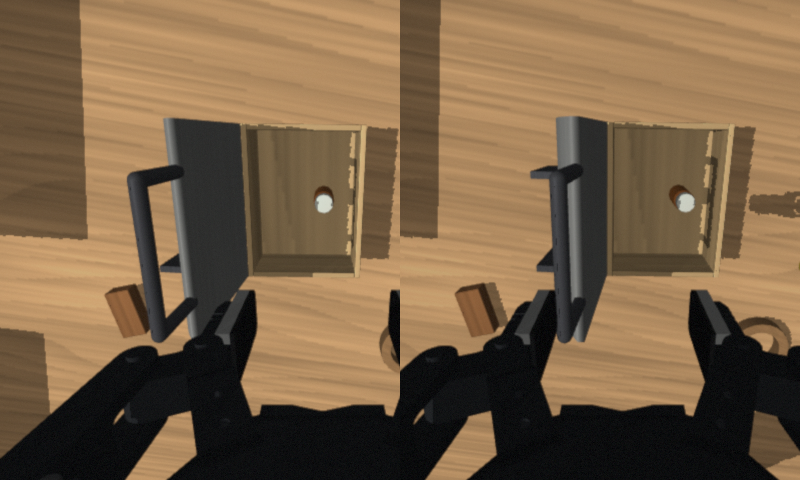

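```bash
python3 - <<'E'
from h import *
a=load('w7')[0];b=load('w8')[0];c=load('top0')[0]
p=tri((a,146,257),(b,260,258)); print(p, tri((a,134,180),(b,257,178)),tri((a,158,335),(b,263,338)))
for k in (a,b): print(plane(k,*( (146,257) if k is a else (260,258)),.244))
go(*(p[0][:2]),.225,-80.2)
E
```

```text
(array([0.56927371, 0.2528427 , 0.24538731]), np.float64(0.0003311551083062951)) (array([0.61543787, 0.25972163, 0.24653321]), np.float64(0.00028447113381269276)) (array([0.51523894, 0.24460672, 0.24474435]), np.float64(0.0007922607490013729))
[0.56899635 0.25349516 0.244     ]
[0.56835312 0.25298863 0.244     ]
t 11.18 pos [0.571  0.2156 0.2928] yawY -80.23 w 0.0602
shift units [ 0.12  -0.924  1.695] roll units -0.006 q6 89.8
```

```bash
python3 -m jog '[{"linear":[0,-0.45,0],"roll":0},{"linear":[0,-0.48,0],"roll":0},{"linear":[0,0,0.4],"roll":0},{"linear":[0,0,0.6],"roll":0},{"linear":[0,0,0.5],"roll":0},{"linear":[0,0,0.2],"roll":0},{"linear":[0,0,0],"roll":0}]' && python3 -m jog '[{"linear":[0,0,0],"roll":0},{"linear":[0,0,0],"roll":0},{"linear":[0,0,0],"roll":0},{"linear":[0,0,0],"roll":0},{"linear":[0,0,0],"roll":0},{"linear":[0,0,0],"roll":0},{"linear":[0,0,0],"roll":0},{"linear":[0,0,0],"roll":0}]' -0.95 30;  python3 - <<'E'
from h import *
go(.565,.2525,.225,-80.2)
E
```

```text
time_s: 11.77
position: [0.5645, 0.2515, 0.2241]
tool_rot: [[0.986, 0.168, -0.005], [0.168, -0.986, -0.001], [-0.005, 0.0, -1.0]]
ft_force: [0.1, -0.3, -0.5]
grip_width: 0.0595
gripper_force: 0.0
time_s: 12.43
position: [0.5652, 0.2528, 0.2275]
tool_rot: [[0.986, 0.169, 0.002], [0.169, -0.986, 0.0], [0.002, -0.0, -1.0]]
ft_force: [-0.9, 0.1, 4.7]
grip_width: 0.009
gripper_force: 29.5
t 12.43 pos [0.5652 0.2528 0.2275] yawY -80.24 w 0.009
shift units [-0.006  0.006  0.062] roll units -0.009 q6 93.4
```

```bash
python3 - <<'E'
import numpy as np
r=.17505/.04; f=np.linspace(1.688,.0229,31); s=r*np.cos(f);h=r*np.sin(f)
for i in range(30): print(f'{s[i+1]-s[i]:.2f},{h[i]-h[i+1]:.2f}',end=' | ')
print(s[-1]-s[0],h[0]-h[-1])
E
```

```text
0.24,-0.02 | 0.24,-0.01 | 0.24,0.01 | 0.24,0.02 | 0.24,0.03 | 0.24,0.05 | 0.24,0.06 | 0.23,0.07 | 0.23,0.08 | 0.22,0.10 | 0.22,0.11 | 0.21,0.12 | 0.20,0.13 | 0.20,0.14 | 0.19,0.15 | 0.18,0.16 | 0.17,0.17 | 0.16,0.18 | 0.15,0.19 | 0.14,0.20 | 0.13,0.21 | 0.12,0.21 | 0.10,0.22 | 0.09,0.23 | 0.08,0.23 | 0.07,0.23 | 0.05,0.24 | 0.04,0.24 | 0.03,0.24 | 0.01,0.24 | 4.886841668874472 4.246019406882375
```

```bash
python3 -m jog '[{"linear":[0,0.24,-0.02],"roll":0},{"linear":[0,0.24,-0.01],"roll":0},{"linear":[0,0.24,0.01],"roll":0},{"linear":[0,0.24,0.02],"roll":0},{"linear":[0,0.24,0.03],"roll":0},{"linear":[0,0.24,0.05],"roll":0},{"linear":[0,0.24,0.06],"roll":0},{"linear":[0,0.23,0.07],"roll":0},{"linear":[0,0.23,0.08],"roll":0},{"linear":[0,0.22,0.10],"roll":0}]'; python3 - <<'E'
from h import *
s=env.observe(); hx=np.array([-.170,.985]); p=np.array(s['position']); a=(np.array([.579,.168])+.065*hx-p[:2])@hx; print(a,p[2]+.0187-.07, np.hypot(a,p[2]+.0187-.07), s['ft_force'])
E
```

```text
time_s: 13.27
position: [0.5805, 0.1585, 0.2101]
tool_rot: [[0.986, 0.169, -0.002], [0.169, -0.986, -0.0], [-0.002, -0.0, -1.0]]
ft_force: [-3.7, 0.1, 0.8]
grip_width: 0.0086
gripper_force: 30.5
0.074541615079852 0.15875997015466625 0.1753886555687777 [-3.72587314  0.07629595  0.80308293]
```

```bash
python3 -m jog '[{"linear":[0,0.22,0.11],"roll":0},{"linear":[0,0.21,0.12],"roll":0},{"linear":[0,0.20,0.13],"roll":0},{"linear":[0,0.20,0.14],"roll":0},{"linear":[0,0.19,0.15],"roll":0},{"linear":[0,0.18,0.16],"roll":0},{"linear":[0,0.17,0.17],"roll":0},{"linear":[0,0.16,0.18],"roll":0},{"linear":[0,0.15,0.19],"roll":0},{"linear":[0,0.14,0.20],"roll":0}]'; python3 - <<'E'
from h import *
s=env.observe(); hx=np.array([-.170,.985]); p=np.array(s['position']); a=(np.array([.579,.168])+.065*hx-p[:2])@hx; print(a,p[2]+.0187-.07, np.hypot(a,p[2]+.0187-.07), s['ft_force'])
E
```

```text
time_s: 14.1
position: [0.592, 0.087, 0.1473]
tool_rot: [[0.986, 0.169, -0.004], [0.169, -0.986, 0.0], [-0.004, -0.001, -1.0]]
ft_force: [-6.3, 2.9, -1.1]
grip_width: 0.0088
gripper_force: 29.4
0.1468942033592412 0.09600596848588366 0.17548519300914991 [-6.34766885  2.9157921  -1.12158308]
```

```bash
python3 -m jog '[{"linear":[-0.03,0.13,0.21],"roll":0},{"linear":[0,0.12,0.21],"roll":0},{"linear":[0,0.10,0.22],"roll":0},{"linear":[0,0.09,0.23],"roll":0},{"linear":[0,0.08,0.23],"roll":0},{"linear":[0,0.07,0.23],"roll":0},{"linear":[0,0.05,0.24],"roll":0},{"linear":[0,0.04,0.22],"roll":0},{"linear":[0,0.03,0.20],"roll":0},{"linear":[0,0.01,0.15],"roll":0},{"linear":[0,0,0.1],"roll":0},{"linear":[0,0,0.05],"roll":0}]'; python3 - <<'E'
from h import *
s=env.observe(); hx=np.array([-.170,.985]); p=np.array(s['position']); a=(np.array([.579,.168])+.065*hx-p[:2])@hx; print(a,p[2]+.0187-.07, s['ft_force'])
E
```

```text
time_s: 15.1
position: [0.5968, 0.0604, 0.0592]
tool_rot: [[0.985, 0.17, 0.001], [0.17, -0.985, 0.002], [0.001, -0.002, -1.0]]
ft_force: [-14.8, 9.6, 36.6]
grip_width: 0.0086
gripper_force: 33.2
0.17392686763337312 0.007871252661717704 [-14.82731398   9.56338819  36.60378679]
```

```bash
python3 -m jog '[{"linear":[-0.03,0.03,-0.1],"roll":0},{"linear":[0,0,0],"roll":0},{"linear":[0,0,0],"roll":0}]'; python3 -m jog '[{"linear":[0,0,0],"roll":0},{"linear":[0,0,0],"roll":0},{"linear":[0,0,0],"roll":0},{"linear":[0,0,0],"roll":0},{"linear":[0,0,0],"roll":0}]' -0.15
```

```text
time_s: 15.35
position: [0.5965, 0.0604, 0.0612]
tool_rot: [[0.985, 0.17, 0.002], [0.17, -0.985, 0.004], [0.003, -0.004, -1.0]]
ft_force: [0.9, 16.7, -1.0]
grip_width: 0.0088
gripper_force: 29.9
time_s: 15.77
position: [0.5962, 0.0574, 0.0613]
tool_rot: [[0.986, 0.169, 0.0], [0.169, -0.986, -0.0], [0.0, 0.0, -1.0]]
ft_force: [-0.7, -0.1, 0.0]
grip_width: 0.0364
gripper_force: 0.0
```

```bash
python3 -m jog '[{"linear":[0,0,-0.5],"roll":0},{"linear":[0,0,-0.9],"roll":0},{"linear":[0,0,-0.9],"roll":0},{"linear":[0,0,-0.9],"roll":0},{"linear":[0,0,-0.9],"roll":0},{"linear":[0,0,-0.6],"roll":0},{"linear":[0,0,0],"roll":0}]' 0.2; python3 - <<'E'
from h import *
c=load('top0')[0];w,wi=load('w1')
print('weight',tri((c,388.4,208.4),(w,505.9,264.3)),plane(w,505.9,264.3,.032),plane(c,388.4,208.4,.032))
hsv=cv2.cvtColor(wi,cv2.COLOR_BGR2HSV)
m=cv2.inRange(hsv,(0,0,0),(180,110,110)); k=np.zeros_like(m);k[225:300,460:542]=255;m&=k
cn=max(cv2.findContours(m,cv2.RETR_EXTERNAL,cv2.CHAIN_APPROX_NONE)[0],key=cv2.contourArea)
r=cv2.minAreaRect(cn);B=cv2.boxPoints(r);print(r)
P=[plane(w,*b,.032) for b in B]
for i in range(4):
    d=P[(i+1)%4]-P[i];print(np.linalg.norm(d),np.degrees(np.arctan2(d[1],d[0])))
a=plane(w,498,238,.036)-plane(w,515,285,.036);print('board dir',np.degrees(np.arctan2(a[1],a[0])))
# cover check
t,ti=shot('top','top3'); sd,si=shot('side','side4'); wr,wi=shot('wrist','w9')
cv2.imwrite('pics/chk.png',np.hstack([cv2.resize(ti[180:300,150:300],(375,300)),cv2.resize(si[170:320,180:380],(400,300))]))
go(.62,-.2,.25)
E
```

```text
time_s: 16.35
position: [0.5975, 0.0575, 0.2552]
tool_rot: [[0.986, 0.169, 0.01], [0.169, -0.986, -0.001], [0.01, 0.003, -1.0]]
ft_force: [1.2, 0.6, -0.3]
grip_width: 0.0512
gripper_force: 0.0
weight (array([ 0.65072835, -0.23836156,  0.03545973]), np.float64(0.0010792477012633772)) [ 0.65105434 -0.24061276  0.032     ] [ 0.65258626 -0.23845147  0.032     ]
((501.4350280761719, 260.02685546875), (42.97815704345703, 64.39691162109375), 67.55724334716797)
0.06456922626179276 4.531581336314632
0.05127023793831311 -80.51908788901396
0.06693818229444595 -174.43817891458446
0.05232339874130095 96.7936182419863
board dir 96.16684572611257
t 16.5 pos [0.5956 0.0577 0.2484] yawY -80.26 w 0.0516
shift units [-0.49   6.453 -0.04 ]
```

```bash
python3 -m jog '[{"linear":[0,0.5,0],"roll":-1},{"linear":[0,0,0],"roll":-1},{"linear":[0,0,0],"roll":-1},{"linear":[0,0,0],"roll":-1},{"linear":[0,0,0],"roll":-1},{"linear":[0,0,0],"roll":-1},{"linear":[0,0,0],"roll":-1},{"linear":[0,0,0],"roll":-1},{"linear":[0,0,0],"roll":-1},{"linear":[0,0,0],"roll":-1},{"linear":[0,0,0],"roll":-1},{"linear":[0,0,0],"roll":-1}]' 1; python3 -m jog '[{"linear":[0,0,0],"roll":-1},{"linear":[0,0,0],"roll":-1},{"linear":[0,0,0],"roll":-1},{"linear":[0,0,0],"roll":-1},{"linear":[0,0,0],"roll":-1},{"linear":[0,0,0],"roll":-0.15},{"linear":[0,0,0],"roll":0}]' 1; python3 - <<'E'
from h import *
go(.651,-.24,.2,5.5)
E
```

```text
time_s: 17.5
position: [0.5989, 0.0381, 0.2473]
tool_rot: [[0.342, 0.94, -0.003], [0.94, -0.342, 0.0], [-0.001, -0.003, -1.0]]
ft_force: [-0.3, 0.5, -0.6]
grip_width: 0.0853
gripper_force: 0.0
time_s: 18.08
position: [0.599, 0.0381, 0.2479]
tool_rot: [[-0.094, 0.996, -0.003], [0.996, 0.094, 0.0], [0.001, -0.002, -1.0]]
ft_force: [0.1, -0.2, -0.9]
grip_width: 0.0853
gripper_force: 0.0
t 18.08 pos [0.599  0.0381 0.2479] yawY 5.41 w 0.0853
shift units [-7.045  0.641  1.193] roll units -0.018 q6 -13.1
```

View pics/chk.png

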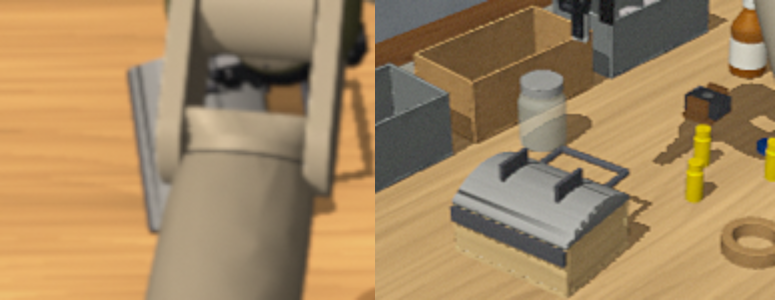

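```bash
python3 -m jog '[{"linear":[-0.45,0.04,0],"roll":0},{"linear":[-0.85,0.08,0],"roll":0},{"linear":[-0.85,0.08,0.1],"roll":0},{"linear":[-0.85,0.08,0.2],"roll":0},{"linear":[-0.85,0.08,0.2],"roll":0},{"linear":[-0.85,0.08,0.2],"roll":0},{"linear":[-0.85,0.08,0.2],"roll":0},{"linear":[-0.85,0.08,0.2],"roll":0},{"linear":[-0.65,0.04,0.1],"roll":0},{"linear":[0,0,0],"roll":0},{"linear":[0,0,0],"roll":0}]' 1; python3 - <<'E'
from h import *
go(.651,-.24,.1,5.5)
w,wi=shot('wrist','w10'); c=load('top0')[0]
u0=proj(w,(.651,-.24,.032)); print('pred',u0)
x,y=map(int,u0)
b=blobs(wi,(0,0,110),(180,70,255),60,(x-60,y-60,x+60,y+60)); print(b)
for q in b: print(plane(w,*q[0],.032),tri((w,*q[0]),(load('w1')[0],505.9,264.3)),tri((w,*q[0]),(c,388.4,208.4)))
hsv=cv2.cvtColor(wi,cv2.COLOR_BGR2HSV)
m=cv2.inRange(hsv,(0,0,20),(180,110,100)); k=np.zeros_like(m);k[y-80:y+80,x-75:x+75]=255;m&=k
m=cv2.morphologyEx(m,cv2.MORPH_OPEN,np.ones((5,5)))
for cn in cv2.findContours(m,cv2.RETR_EXTERNAL,cv2.CHAIN_APPROX_NONE)[0]:
    if cv2.contourArea(cn)<500: continue
    r=cv2.minAreaRect(cn);P=[plane(w,*q,.032) for q in cv2.boxPoints(r)];print(r,np.mean(P,0))
    for i in range(2): d=P[(i+1)%4]-P[i];print(np.linalg.norm(d),np.degrees(np.arctan2(d[1],d[0])))
E
```

```text
time_s: 19.0
position: [0.6515, -0.2412, 0.1996]
tool_rot: [[-0.092, 0.996, -0.002], [0.996, 0.092, 0.001], [0.002, -0.002, -1.0]]
ft_force: [-0.7, 1.2, 0.1]
grip_width: 0.0854
gripper_force: 0.0
t 19.0 pos [ 0.6515 -0.2412  0.1996] yawY 5.27 w 0.0854
shift units [ 0.028 -0.003  2.491] roll units -0.046 q6 -35.3
pred [321.84708676 214.88255472]
[([321.7, 215.1], [314, 208, 16, 16, 198])]
[ 0.65088226 -0.24021998  0.032     ] (array([ 0.65081033, -0.24011599,  0.03273401]), np.float64(8.991709066468703e-05)) (array([ 0.65052777, -0.23759698,  0.04152521]), np.float64(0.00039266183677449777))
((321.5, 212.5), (45.0, 63.0), 90.0) [ 0.65050548 -0.23819046  0.032     ]
0.057540486440604256 5.274568015275442
0.04292519229056341 -83.21048561535194
```

```bash
python3 -m jog '[{"linear":[0.02,-0.02,0.4],"roll":0},{"linear":[0,0,0.7],"roll":0},{"linear":[0,0,0.7],"roll":0},{"linear":[0,0,0.7],"roll":0},{"linear":[0,0,0.7],"roll":0},{"linear":[0,0,0.6],"roll":0},{"linear":[0,0,0.5],"roll":0},{"linear":[0,0,0.35],"roll":0},{"linear":[0,0,0],"roll":0}]' 1; python3 - <<'E'
from h import *
go(.6508,-.2402,.009,5.3)
E
```

```text
time_s: 19.8
position: [0.6498, -0.237, 0.0125]
tool_rot: [[-0.096, 0.995, -0.005], [0.995, 0.097, 0.003], [0.003, -0.004, -1.0]]
ft_force: [-0.0, 0.0, -0.3]
grip_width: 0.0859
gripper_force: 0.0
t 19.8 pos [ 0.6498 -0.237   0.0125] yawY 5.54 w 0.0859
shift units [-0.083  0.018  0.086] roll units 0.048 q6 -35.4
```

```bash
python3 -m jog '[{"linear":[0,0,0.08],"roll":0},{"linear":[0,0,0],"roll":0},{"linear":[0,0,0],"roll":0},{"linear":[0,0,0],"roll":0},{"linear":[0,0,0],"roll":0},{"linear":[0,0,0],"roll":0}]' 0.2 70;  python3 - <<'E'
from h import *
go(.6508,-.2402,.009,5.3)
print(env.observe()['gripper_force'],env.observe()['ft_force'])
E
```

```text
time_s: 20.3
position: [0.6517, -0.2392, 0.0139]
tool_rot: [[-0.096, 0.995, 0.002], [0.995, 0.096, -0.001], [-0.001, 0.002, -1.0]]
ft_force: [0.3, 2.8, 7.4]
grip_width: 0.0578
gripper_force: 78.5
t 20.3 pos [ 0.6517 -0.2392  0.0139] yawY 5.51 w 0.0578
shift units [-0.022 -0.026  0.122] roll units 0.043 q6 -35.4
78.48159313201904 [0.27174901 2.76146118 7.3869846 ]
```

```bash
python3 -m jog '[{"linear":[0,0,-0.2],"roll":0},{"linear":[0,0,-0.5],"roll":0},{"linear":[0,0,-0.7],"roll":0},{"linear":[0,0,-0.7],"roll":0},{"linear":[0,0,-0.4],"roll":0},{"linear":[0,0,0],"roll":0},{"linear":[0,0,0],"roll":0}]';  python3 - <<'E'
from h import *
go(.4428,-.2925,.0125,5.3)
print(env.observe()['gripper_force'],env.observe()['ft_force'])
E
```

```text
time_s: 20.88
position: [0.6508, -0.2393, 0.1122]
tool_rot: [[-0.096, 0.995, 0.0], [0.995, 0.096, -0.0], [-0.0, 0.0, -1.0]]
ft_force: [0.3, 0.4, -5.9]
grip_width: 0.0582
gripper_force: 77.4
t 20.88 pos [ 0.6508 -0.2393  0.1122] yawY 5.5 w 0.0582
shift units [-0.824 -5.304  2.491] roll units 0.04 q6 -35.4
77.42658376693726 [ 0.33579367  0.38721806 -5.8586136 ]
```

```bash
python3 -m jog '[{"linear":[-0.08,-0.4,0],"roll":0},{"linear":[-0.11,-0.75,0],"roll":0},{"linear":[-0.12,-0.8,0],"roll":0},{"linear":[-0.12,-0.8,0],"roll":0},{"linear":[-0.12,-0.8,0],"roll":0},{"linear":[-0.11,-0.75,0],"roll":0},{"linear":[-0.1,-0.6,0],"roll":0},{"linear":[-0.06,-0.4,0.2],"roll":0},{"linear":[0,0,0.7],"roll":0},{"linear":[0,0,0.7],"roll":0},{"linear":[0,0,0.5],"roll":0},{"linear":[0,0,0],"roll":0}]';  python3 - <<'E'
from h import *
go(.4428,-.2925,.0125,5.3)
print(env.observe()['gripper_force'],env.observe()['ft_force'])
E
```

```text
time_s: 21.88
position: [0.4406, -0.2901, 0.0233]
tool_rot: [[-0.095, 0.995, -0.007], [0.995, 0.095, 0.008], [0.008, -0.007, -1.0]]
ft_force: [-1.2, 0.7, -4.3]
grip_width: 0.0583
gripper_force: 77.6
t 21.88 pos [ 0.4406 -0.2901  0.0233] yawY 5.48 w 0.0583
shift units [-0.067  0.051  0.269] roll units 0.035 q6 -51.7
77.62205243110657 [-1.22548888  0.66444023 -4.2916654 ]
```

```bash
python3 -m jog '[{"linear":[0,0,0.12],"roll":0},{"linear":[0,0,0.06],"roll":0},{"linear":[0,0,0],"roll":0},{"linear":[0,0,0],"roll":0}]'; python3 -m jog '[{"linear":[0,0,0.05],"roll":0},{"linear":[0,0,0],"roll":0},{"linear":[0,0,0],"roll":0}]'
```

```text
time_s: 22.22
position: [0.4434, -0.2926, 0.0217]
tool_rot: [[-0.096, 0.995, 0.001], [0.995, 0.096, -0.001], [-0.001, 0.001, -1.0]]
ft_force: [0.3, 0.3, -4.5]
grip_width: 0.0575
gripper_force: 77.8
time_s: 22.47
position: [0.4432, -0.2924, 0.0192]
tool_rot: [[-0.096, 0.995, 0.0], [0.995, 0.096, -0.0], [-0.0, 0.0, -1.0]]
ft_force: [-0.2, 1.2, -4.2]
grip_width: 0.058
gripper_force: 77.8
```

```bash
for i in 1 ; do python3 -m jog '[{"linear":[0,0,0.05],"roll":0},{"linear":[0,0,0.03],"roll":0},{"linear":[0,0,0],"roll":0}]'; python3 -m jog '[{"linear":[0,0,0.05],"roll":0},{"linear":[0,0,0],"roll":0},{"linear":[0,0,0],"roll":0}]'; done
```

```text
time_s: 22.72
position: [0.443, -0.2922, 0.0154]
tool_rot: [[-0.096, 0.995, -0.0], [0.995, 0.096, 0.0], [0.0, -0.0, -1.0]]
ft_force: [-0.0, 0.8, -4.5]
grip_width: 0.0583
gripper_force: 77.8
time_s: 22.97
position: [0.4431, -0.2923, 0.0136]
tool_rot: [[-0.096, 0.995, -0.0], [0.995, 0.096, 0.0], [0.0, -0.0, -1.0]]
ft_force: [0.6, -0.4, -5.4]
grip_width: 0.0581
gripper_force: 77.8
```

```bash
python3 -m jog '[{"linear":[0,0,0.04],"roll":0},{"linear":[0,0,0],"roll":0},{"linear":[0,0,0],"roll":0}]'; python3 -m jog '[{"linear":[0,0,0.04],"roll":0},{"linear":[0,0,0],"roll":0},{"linear":[0,0,0],"roll":0}]'
```

```text
time_s: 23.22
position: [0.4431, -0.2923, 0.0121]
tool_rot: [[-0.096, 0.995, -0.0], [0.995, 0.096, 0.0], [0.0, -0.0, -1.0]]
ft_force: [1.0, -1.0, -4.4]
grip_width: 0.0585
gripper_force: 77.9
time_s: 23.47
position: [0.4432, -0.2924, 0.0118]
tool_rot: [[-0.096, 0.995, 0.001], [0.995, 0.096, -0.001], [-0.001, 0.001, -1.0]]
ft_force: [-3.1, 2.6, 11.0]
grip_width: 0.0583
gripper_force: 79.5
```

```bash
python3 -m jog '[{"linear":[0,0,-0.03],"roll":0},{"linear":[0,0,0],"roll":0}]'; python3 -m jog '[{"linear":[0,0,0],"roll":0},{"linear":[0,0,0],"roll":0},{"linear":[0,0,0],"roll":0},{"linear":[0,0,0],"roll":0},{"linear":[0,0,0],"roll":0}]' 1; python3 -m jog '[{"linear":[0,0,-0.3],"roll":0},{"linear":[0,0,-0.7],"roll":0},{"linear":[0,0,-0.8],"roll":0},{"linear":[0,0,-0.8],"roll":0},{"linear":[0,0,-0.7],"roll":0},{"linear":[0,0,-0.2],"roll":0},{"linear":[0,0,0],"roll":0}]'; python3 - <<'E'
from h import *
go(.4428,-.2925,.1,-84.7)
w,wi=shot('wrist','w11')
u0=proj(w,(.443,-.2925,.030)); print('pred',u0)
x,y=map(int,u0)
b=blobs(wi,(0,0,110),(180,70,255),60,(x-40,y-40,x+40,y+40)); print(b)
for q in b: print(plane(w,*q[0],.030))
E
```

```text
time_s: 23.63
position: [0.4432, -0.2924, 0.012]
tool_rot: [[-0.096, 0.995, 0.0], [0.995, 0.096, -0.0], [-0.0, 0.0, -1.0]]
ft_force: [0.4, -1.0, -4.8]
grip_width: 0.0585
gripper_force: 77.8
time_s: 24.05
position: [0.4432, -0.2924, 0.0117]
tool_rot: [[-0.096, 0.995, 0.0], [0.995, 0.096, -0.0], [-0.0, 0.0, -1.0]]
ft_force: [-0.0, -0.1, 0.7]
grip_width: 0.0853
gripper_force: 0.0
time_s: 24.63
position: [0.4438, -0.293, 0.1539]
tool_rot: [[-0.096, 0.995, 0.003], [0.995, 0.096, -0.003], [-0.004, 0.003, -1.0]]
ft_force: [0.3, -0.2, -0.6]
grip_width: 0.0852
gripper_force: 0.0
t 24.63 pos [ 0.4438 -0.293   0.1539] yawY 5.51 w 0.0852
shift units [ 0.019 -0.028  1.346] roll units -17.958 q6 -51.7
pred [320.46659563 227.49493147]
[([321.1, 228.8], [312, 220, 19, 18, 270])]
[ 0.44361573 -0.29354674  0.03      ]
```

```bash
python3 -m jog '[{"linear":[0,0,0],"roll":1},{"linear":[0,0,0],"roll":1},{"linear":[0,0,0],"roll":1},{"linear":[0,0,0],"roll":1},{"linear":[0,0,0],"roll":1},{"linear":[0,0,0],"roll":1},{"linear":[0,0,0],"roll":1},{"linear":[0,0,0],"roll":1},{"linear":[0,0,0],"roll":1},{"linear":[0,0,0],"roll":1},{"linear":[0,0,0],"roll":1},{"linear":[0,0,0],"roll":1}]' 0.6; python3 -m jog '[{"linear":[0,0,0],"roll":1},{"linear":[0,0,0],"roll":1},{"linear":[0,0,0],"roll":1},{"linear":[0,0,0],"roll":1},{"linear":[0,0,0],"roll":1},{"linear":[0,0,0],"roll":1},{"linear":[0,0,0],"roll":0}]'; python3 - <<'E'
from h import *
go(.4435,-.2935,.1,-84.5)
w,wi=shot('wrist','w12')
u0=proj(w,(.4436,-.2935,.030)); print('pred',u0)
x,y=map(int,u0)
b=blobs(wi,(0,0,110),(180,70,255),60,(x-40,y-40,x+40,y+40)); print(b)
for q in b: print(plane(w,*q[0],.030), tri((w,*q[0]),(load('w11')[0],321.1,228.8)))
hsv=cv2.cvtColor(wi,cv2.COLOR_BGR2HSV)
m=cv2.inRange(hsv,(0,0,20),(180,90,110)); k=np.zeros_like(m);k[y-100:y+90,x-75:x+75]=255;m&=k
m=cv2.morphologyEx(m,cv2.MORPH_OPEN,np.ones((5,5)))
for cn in cv2.findContours(m,cv2.RETR_EXTERNAL,cv2.CHAIN_APPROX_NONE)[0]:
    if cv2.contourArea(cn)<500: continue
    r=cv2.minAreaRect(cn);P=[plane(w,*q,.030) for q in cv2.boxPoints(r)];print(r,np.mean(P,0))
    for i in range(2): d=P[(i+1)%4]-P[i];print(np.linalg.norm(d),np.degrees(np.arctan2(d[1],d[0])))
E
```

```text
time_s: 25.68
position: [0.4425, -0.2918, 0.1496]
tool_rot: [[0.817, 0.577, -0.003], [0.577, -0.817, 0.003], [-0.001, -0.004, -1.0]]
ft_force: [-0.3, -0.4, 0.3]
grip_width: 0.0677
gripper_force: 0.0
time_s: 26.27
position: [0.4426, -0.2918, 0.1497]
tool_rot: [[0.996, 0.093, -0.002], [0.093, -0.996, 0.003], [-0.002, -0.003, -1.0]]
ft_force: [1.1, -0.2, -0.3]
grip_width: 0.0683
gripper_force: 0.0
t 26.27 pos [ 0.4426 -0.2918  0.1497] yawY -84.68 w 0.0683
shift units [0.022 0.047 1.244] roll units -0.035 q6 38.5
pred [323.94207268 230.09155354]
[([324.0, 229.9], [315, 221, 19, 19, 287])]
[ 0.44376305 -0.29353112  0.03      ] (array([ 0.44365449, -0.29357814,  0.0297424 ]), np.float64(5.157043523018014e-05))
((324.0, 226.0), (74.0, 50.0), 90.0) [ 0.44595883 -0.29331943  0.03      ]
0.03856093652858665 -84.6558815443048
0.0612149402732715 -173.33876957546832
```

```bash
python3 -m jog '[{"linear":[0.02,0.045,0.4],"roll":0},{"linear":[0,0,0.7],"roll":0},{"linear":[0,0,0.7],"roll":0},{"linear":[0,0,0.7],"roll":0},{"linear":[0,0,0.6],"roll":0},{"linear":[0,0,0.35],"roll":0},{"linear":[0,0,0],"roll":0},{"linear":[0,0,0],"roll":0}]'; python3 - <<'E'
from h import *
go(.4437,-.2935,.008,-84.6)
E
```

```text
time_s: 26.98
position: [0.4437, -0.2937, 0.013]
tool_rot: [[0.995, 0.098, -0.002], [0.098, -0.995, 0.002], [-0.001, -0.002, -1.0]]
ft_force: [0.7, 0.1, -0.1]
grip_width: 0.0683
gripper_force: 0.0
t 26.98 pos [ 0.4437 -0.2937  0.013 ] yawY -84.39 w 0.0683
shift units [ 0.    -0.005  0.124] roll units 0.042 q6 38.1
```

```bash
python3 -m jog '[{"linear":[0,0,0.1],"roll":0},{"linear":[0,0,0],"roll":0},{"linear":[0,0,0],"roll":0}]'; python3 -m jog '[{"linear":[0,0,0],"roll":0},{"linear":[0,0,0],"roll":0},{"linear":[0,0,0],"roll":0},{"linear":[0,0,0],"roll":0},{"linear":[0,0,0],"roll":0},{"linear":[0,0,0],"roll":0},{"linear":[0,0,0],"roll":0}]' -0.3 70;python3 -m jog '[{"linear":[0,0,-0.2],"roll":0},{"linear":[0,0,-0.7],"roll":0},{"linear":[0,0,-0.9],"roll":0},{"linear":[0,0,-0.9],"roll":0},{"linear":[0,0,-0.9],"roll":0},{"linear":[0,0,-0.9],"roll":0},{"linear":[0,0,-0.6],"roll":0},{"linear":[0,0,0],"roll":0}]'; python3 - <<'E'
from h import *
go(.579,.168,.22,-80.2)
E
```

```text
time_s: 27.23
position: [0.4443, -0.2942, 0.0104]
tool_rot: [[0.995, 0.096, 0.001], [0.096, -0.995, -0.001], [0.001, 0.001, -1.0]]
ft_force: [-0.4, -0.8, -0.4]
grip_width: 0.0682
gripper_force: 0.0
time_s: 27.82
position: [0.4443, -0.2942, 0.0104]
tool_rot: [[0.995, 0.096, 0.001], [0.096, -0.995, -0.001], [0.001, 0.001, -1.0]]
ft_force: [-1.0, 1.4, 6.7]
grip_width: 0.0386
gripper_force: 71.6
time_s: 28.48
position: [0.4452, -0.295, 0.2191]
tool_rot: [[0.995, 0.096, 0.006], [0.096, -0.995, -0.007], [0.006, 0.007, -1.0]]
ft_force: [0.9, -0.8, -3.8]
grip_width: 0.0384
gripper_force: 72.4
t 28.48 pos [ 0.4452 -0.295   0.2191] yawY -84.48 w 0.0384
shift units [  4.445 -11.2    -0.079] roll units -0.856 q6 38.2
```

```bash
python3 -m jog '[{"linear":[0,0,-0.5],"roll":-0.86},{"linear":[0,0,-0.3],"roll":0},{"linear":[0,0,0],"roll":0}]'; python3 - <<'E'
from h import *
go(.575,.10,.25,-80.2)
E
```

```text
time_s: 28.73
position: [0.4443, -0.2942, 0.2468]
tool_rot: [[0.985, 0.17, 0.001], [0.17, -0.985, -0.002], [0.001, 0.002, -1.0]]
ft_force: [1.0, -0.4, -4.1]
grip_width: 0.0381
gripper_force: 72.4
t 28.73 pos [ 0.4443 -0.2942  0.2468] yawY -80.19 w 0.0381
shift units [ 4.9   -9.154 -0.091] roll units 0.002 q6 33.9
```

```bash
python3 -m jog '[{"linear":[0.2,-0.4,0],"roll":0},{"linear":[0.4,-0.7,0],"roll":0},{"linear":[0.43,-0.81,0],"roll":0},{"linear":[0.43,-0.81,0],"roll":0},{"linear":[0.43,-0.81,0],"roll":0},{"linear":[0.43,-0.81,0],"roll":0},{"linear":[0.43,-0.81,0],"roll":0},{"linear":[0.43,-0.81,0],"roll":0},{"linear":[0.43,-0.81,0],"roll":0},{"linear":[0.43,-0.81,0],"roll":0},{"linear":[0.43,-0.8,0],"roll":0},{"linear":[0.43,-0.77,0],"roll":0}]';python3 -m jog '[{"linear":[0,0,0],"roll":0},{"linear":[0,0,0],"roll":0}]'; python3 - <<'E'
from h import *
go(.579,.168,.25,-80.2)
w,wi=shot('wrist','w13')
b=np.array([.579,.168,0]);X=np.array([-.170,.985,0]);Y=np.array([-.985,-.170,0])
for y in(-.041,.041): print('cheek pred',[np.round(proj(w,b+X*x+Y*y+np.array([0,0,.121]))) for x in(-.025,0,.025)])
print('crown',proj(w,b+np.array([0,0,.101])))
g=cv2.cvtColor(wi,cv2.COLOR_BGR2GRAY); u,v=map(int,proj(w,b+np.array([0,0,.101])))
print(u,v); print(g[max(0,v-130):v+130:8,max(0,u-100):u+120:8])
E
```

```text
time_s: 29.73
position: [0.5744, 0.102, 0.2435]
tool_rot: [[0.985, 0.17, -0.004], [0.17, -0.985, 0.0], [-0.003, -0.001, -1.0]]
ft_force: [0.9, -0.9, -3.1]
grip_width: 0.0386
gripper_force: 72.2
time_s: 29.9
position: [0.5744, 0.1016, 0.2432]
tool_rot: [[0.985, 0.173, -0.004], [0.173, -0.985, 0.0], [-0.004, -0.001, -1.0]]
ft_force: [0.1, -0.6, -4.1]
grip_width: 0.0382
gripper_force: 72.3
t 29.9 pos [0.5744 0.1016 0.2432] yawY -80.04 w 0.0382
shift units [ 0.4   -1.615 -0.17 ] roll units 0.031 q6 78.5
cheek pred [array([269., 158.]), array([236., 158.]), array([203., 158.])]
cheek pred [array([274., 259.]), array([243., 259.]), array([213., 259.])]
crown [245.43602281 205.27455455]
245 205
[[149 146 140 144 152 151 150 153 154 151 150 147 147 149 146 144 145 142
  143 142 143 139 138 143 148 148 149 152]
 [161 162 159 154 153 149 142 146 149 153 151 151 151 151 151 147 146 148
  150 146 144 144 143 141 141 142 140 136]
 [151 145 146 147 150 160 159 158 154 154 151 144 140 146 149 151 151 152
  152 150 145 146 146 151 146 147 146 144]
 [152 150 151 132  86 139 136 150 162 176 171 152 14
[... 2758 characters left out ...]
153 151 146 148 153 156 152 148 145 145 140 146 138 133 131  65  57  66
   65  66  67  63  67  65  62  65  65  41]
 [158 154 150 147 148 151 150 145 140 146 152 153 149  89  17  60  18  66
   51  64  64  66  64  40  36  37  36  36]
 [161 161 160 161 157 154 153 148 144 140 137 140 142  13  60  64  12  35
   38  41  37  37  38  37  35  38  36  36]
 [163 158 156 159 160 159 158 159 160 157 153 151  22  15  64  56  11  37
   38  35  36  74  72  74  47  37  36  39]
 [149 149 147 150 160 164 159 156 154 152 153 150  10  28  61  15   8  36
   37  38  76  75  74  74  75  37  36  36]
 [161 158 155 153 151 146 140 140 154 159 159  12   8  14  83  16   8  38
   35  35  77  74  77  75  75  37  37  37]]
```

```bash
python3 - <<'E'
from h import *
w,wi=load('w13'); g=cv2.cvtColor(wi,cv2.COLOR_BGR2GRAY)
print(g[144:172:2,200:312:4]); print(g[240:272:2,204:276:4])
E
```

```text
[[136 145 150 156 161 167 168 164 150 147 143 136 135 132 128 128 123 106
  105 117 113 112 109 107 105 103 101 100]
 [136 147 149 154 160 167 168 163 152 146 140 136 132 132 127 130 124 106
  105 114 112 114 108 109 105 106 103  99]
 [135 146 147 154 160 167 169 163 151 146 142 137 133 132 129 129 126 105
  104 116 113 114 108 108 103 105 102  99]
 [134 145 147 151 156 162 168 162 151 148 142 135 133 131 127 131 124 103
  104 115 113 112 108 108 105 104 101  99]
 [135 142 113  80  56  86 107 107 103 101  94  98 101  98  99  99  98  81
   89 114  89 111 105 107 105 103 103  99]
 [133  87  68  66  64  62  61  61  58  56  59  59  52  50  51  50  43  43
   29  93  72  76  73  77  87 105 102  99]
 [133  93  74  73  73  74  73  72  71  71  67  70  70  68  69  68  67  68
   21  74  71  73  72  74  70  89 101  98]
 [133  98  76  74  75  73  72  70  70  71  71  71  68  68  67  67  67  66
   23  73  72  73  72  70  71  71 102  98]
 [135 104  76  74  74  74  75  70  69  69  69  70  68  69  68  69  69  66
   31  72  72  74  96  76  74  74 103 100]
 [136 137 131 134 139 140 144 135 129 125 117 1
[... 1039 characters left out ...]
 29  29  27  27  27  26]
 [141 140 131  27  26  27  26  29  28  29  29  26  28  30  28  27  25  24]
 [141 141 112  60  59  59  60  57  56  56  57  55  52  52  52  51  49  44]
 [142 142 126  66  66  67  67  67  65  65  65  65  63  66  64  64  62  56]
 [142 141 125  66  66  66  66  64  66  65  64  64  66  63  63  66  66  61]
 [142 141 136 119 108 109 112 109  97  96  93  88  82  79  79  78  71  59]
 [142 143 140 146 141 144 149 150 144 141 139 134 133 129 127 124 124  62]
 [143 141 142 146 143 143 148 149 143 141 140 134 133 131 130 126 124  60]
 [140 142 140 146 144 144 149 150 143 141 140 134 135 131 130 126 125  62]
 [143 142 140 145 143 144 147 150 144 141 142 134 134 130 129 126 126  65]]
```

```bash
python3 -m jog '[{"linear":[0.1,-0.4,0],"roll":0.03},{"linear":[0.15,-0.62,0],"roll":0},{"linear":[0.15,-0.6,0],"roll":0},{"linear":[0,0,0.3],"roll":0},{"linear":[0,0,0.7],"roll":0},{"linear":[0,0,0.7],"roll":0},{"linear":[0,0,0.5],"roll":0},{"linear":[0,0,0],"roll":0},{"linear":[0,0,0],"roll":0}]'; python3 - <<'E'
from h import *
go(.579,.168,.109,-80.2)
w,wi=shot('wrist','w14')
u0=proj(w,np.array(env.observe()['position'])+[0,0,.0195]); print('pred',u0); x,y=map(int,u0)
b=blobs(wi,(0,0,100),(180,70,255),40,(x-50,y-60,x+50,y+60)); print(b)
for q in b: print(plane(w,*q[0],env.observe()['position'][2]+.0195))
E
```

```text
time_s: 30.7
position: [0.5794, 0.1654, 0.157]
tool_rot: [[0.986, 0.166, -0.003], [0.166, -0.986, -0.0], [-0.003, -0.0, -1.0]]
ft_force: [0.0, 1.1, -3.8]
grip_width: 0.0381
gripper_force: 72.3
t 30.7 pos [0.5794 0.1654 0.157 ] yawY -80.43 w 0.0381
shift units [ 0.004 -0.065  1.201] roll units -0.047 q6 85.1
pred [320.09498466 326.04286427]
[([270.9, 275.9], [270, 266, 3, 20, 57]), ([325.5, 318.7], [322, 314, 8, 10, 58])]
[0.59882735 0.18809983 0.178002  ]
[0.58386062 0.16411038 0.178002  ]
```

```bash
python3 -m jog '[{"linear":[0,-0.05,0.3],"roll":0},{"linear":[0,0,0.4],"roll":0},{"linear":[0,0,0.25],"roll":0},{"linear":[0,0,0.1],"roll":0},{"linear":[0,0,0],"roll":0},{"linear":[0,0,0],"roll":0}]'; python3 - <<'E'
from h import *
go(.579,.168,.1074,-80.2); print(env.observe()['ft_force'])
E
```

```text
time_s: 31.25
position: [0.5799, 0.1684, 0.1167]
tool_rot: [[0.986, 0.168, 0.001], [0.168, -0.986, 0.0], [0.001, 0.0, -1.0]]
ft_force: [0.6, -0.8, -3.5]
grip_width: 0.0386
gripper_force: 72.4
t 31.25 pos [0.5799 0.1684 0.1167] yawY -80.35 w 0.0386
shift units [-0.025  0.006  0.232] roll units -0.031 q6 85.3
[ 0.57905883 -0.75513966 -3.4670349 ]
```

```bash
python3 -m jog '[{"linear":[-0.02,0,0.07],"roll":0},{"linear":[0,0,0.06],"roll":0},{"linear":[0,0,0],"roll":0}]';python3 -m jog '[{"linear":[0,0,0.05],"roll":0},{"linear":[0,0,0],"roll":0},{"linear":[0,0,0],"roll":0}]'
```

```text
time_s: 31.5
position: [0.5785, 0.1683, 0.1104]
tool_rot: [[0.986, 0.168, -0.0], [0.168, -0.986, 0.0], [-0.0, -0.0, -1.0]]
ft_force: [0.3, -0.3, -4.0]
grip_width: 0.0384
gripper_force: 72.4
time_s: 31.75
position: [0.5786, 0.1684, 0.1085]
tool_rot: [[0.986, 0.168, -0.0], [0.168, -0.986, 0.0], [-0.0, -0.0, -1.0]]
ft_force: [-0.1, -0.1, -4.1]
grip_width: 0.0384
gripper_force: 72.4
```

```bash
python3 -m jog '[{"linear":[0,0,0.03],"roll":0},{"linear":[0,0,0],"roll":0},{"linear":[0,0,0],"roll":0}]';python3 -m jog '[{"linear":[0,0,0.02],"roll":0},{"linear":[0,0,0],"roll":0},{"linear":[0,0,0],"roll":0}]'
```

```text
time_s: 32.0
position: [0.5787, 0.1684, 0.1074]
tool_rot: [[0.986, 0.168, 0.0], [0.168, -0.986, 0.0], [0.0, 0.0, -1.0]]
ft_force: [0.6, -0.2, -4.3]
grip_width: 0.0381
gripper_force: 72.6
time_s: 32.25
position: [0.5788, 0.1684, 0.1073]
tool_rot: [[0.986, 0.168, 0.001], [0.168, -0.986, 0.0], [0.001, 0.0, -1.0]]
ft_force: [-3.4, -0.9, 4.5]
grip_width: 0.0387
gripper_force: 73.4
```

```bash
python3 -m jog '[{"linear":[0,0,-0.01],"roll":0},{"linear":[0,0,0],"roll":0}]';python3 -m jog '[{"linear":[0,0,0],"roll":0},{"linear":[0,0,0],"roll":0},{"linear":[0,0,0],"roll":0},{"linear":[0,0,0],"roll":0},{"linear":[0,0,0],"roll":0}]' 0.35; python3 -m jog '[{"linear":[0,0,-0.15],"roll":0},{"linear":[0,0,-0.3],"roll":0},{"linear":[0,0,-0.6],"roll":0},{"linear":[0,0,-0.8],"roll":0},{"linear":[0,0,-0.8],"roll":0},{"linear":[0,0,-0.6],"roll":0},{"linear":[0,0,0],"roll":0},{"linear":[0,0,0],"roll":0}]'; python3 - <<'E'
from h import *
w,wi=shot('wrist','w15')
u0=proj(w,(.579,.168,.127)); print('pred',u0); x,y=map(int,u0)
b=blobs(wi,(0,0,120),(180,70,255),60,(x-45,y-45,x+45,y+45)); print(b)
for q in b: 
    p=plane(w,*q[0],.127); d=p[:2]-[.579,.168]; print(p,'box xy',d@[-.17,.985],d@[-.985,-.17])
np.set_printoptions(linewidth=250)
g=cv2.cvtColor(wi,cv2.COLOR_BGR2GRAY); print(g[y-80:y+80:8,x-80:x+80:8])
E
```

```text
time_s: 32.42
position: [0.5788, 0.1684, 0.1073]
tool_rot: [[0.986, 0.168, 0.001], [0.168, -0.986, 0.0], [0.001, 0.0, -1.0]]
ft_force: [-2.6, -0.7, 4.5]
grip_width: 0.0389
gripper_force: 73.3
time_s: 32.83
position: [0.5787, 0.1684, 0.1068]
tool_rot: [[0.986, 0.168, -0.0], [0.168, -0.986, -0.0], [-0.0, 0.0, -1.0]]
ft_force: [-0.6, 0.1, 0.3]
grip_width: 0.0575
gripper_force: 0.0
time_s: 33.5
position: [0.5789, 0.1684, 0.2384]
tool_rot: [[0.986, 0.168, 0.003], [0.168, -0.986, 0.0], [0.003, 0.0, -1.0]]
ft_force: [-0.6, 1.2, -0.9]
grip_width: 0.0574
gripper_force: 0.0
pred [321.80544344 234.77404972]
[([286.8, 230.6], [276, 189, 47, 90, 1937]), ([327.5, 235.9], [324, 228, 8, 16, 74])]
[0.57778291 0.19531028 0.127     ] box xy 0.02710752817453043 -0.003443918150447983
[0.57884098 0.16347504 0.127     ] box xy -0.004430055750168938 0.0009258750456124921
[[129 115  61 128 135 147 158 152 140 126 118 120 113 106  99 104  99  95  90  84]
 [139 111  63 127 133 146 156 150 138 126 120 120 115 102  95 102  99  94  89  81]
 [143 108  69 128 134 143 155 149 138 125 120 121 112  98  96 103  99  94 
[... 720 characters left out ...]
18  57  57  67  65  62  91  86  81]
 [131  65 126 127 132 132 139 121  58  60  57  56  57  60  66  66  76  89  82  70]
 [135  68 126 122 131 130 139 123  58  59  55  57  56  57  69  76  97  91  82  74]
 [145  94 126 117 129 129 139 106  60  59  58  59  56  57 106 100  78  90  83  42]
 [139 125 124 115 131 130 137  22  25  23  24  26  22  21 107 104  97  93  81  63]
 [150 134 124 118 131 130 138  61  63  61  60  58  59  57 109 104  96  90  79 143]
 [ 64  60  77 120 131 132 137 130 131 125 121 117 115  52 110 102  96  89  81  42]
 [ 58  11  30 123 131 131 135 131 130 123 118 117 115  50 111 104  96  91  74   1]
 [ 54   7  15 131 132 131 134 128 130 124 122 118 115  48 110 105  95  93 138  15]]
```

```bash
python3 -c "
from rig import env
print(env.close_job())"
```

```text
the job is handed in; nothing more can be done
None
```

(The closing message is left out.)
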